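Open the coin analyser's sample hatch

ROBOT

A 6-joint arm with a two-finger parallel gripper is mounted at the origin on a cart in front of the work surface, level with it; the furniture and walls round the work are solid. World frame = base frame: x ahead of the robot, y to its left, z up, the work surface at z = 0. Lengths are in m, angles in rad, forces in N, time in s.
With the tool pointing down it reaches from about 0.325 to 0.9 m from the base axis. Payload 6.1 kg.
Tool frame: the origin (TCP) lies midway between the tips of the shut fingers; the grasp point (between the pads) lies 19 mm behind it; z points along the fingers, y is the line along which they close (so a half turn about z gives the same grasp; the last joint's range is limited). The gripper opens to 87 mm and grips with 3 to 60 N. Pads are 19 mm wide; open, the fingers measure 117 mm over their backs; the gripper's body (75 mm by 190 mm) begins 51 mm behind the grasp point.
Start: joints at [-1.463, 0.22, 1.526, -0, 1.395, -0.126], TCP at [0.145, -0.608, 0.223] pointing down, gripper open.
Joint ranges: [-2.98, 2.98], [-0.91, 2.08], [0.09, 2.57], [-1.24, 4.39], [0.2, 2.65], [-2.68, 2.68]. Speed limits (rad/s): [2.57, 2.57, 3.01, 3.14, 3.14, 3.14].

INTERFACE

Orientations are given as a unit quaternion [x, y, z, w].
In Python, from workcell import * gives the robot as it stands. The module is installed in compiled form; this text tells all that it offers.
- The arm moves only by the tool drive_tool, never from a script. Its argument "commands" is a list that holds one entry, the list of rows, each a list of 7 numbers: the turn, a rotation vector about the world's x, y, z scaled (see below), then the shift along the world's x, y, z scaled (see below), then the opening, from 0 (shut) to 1 (fully open). A call has 1 to 12 rows; each row is the pose to reach, as a shift and turn from the pose commanded when the call began; what a row does not reach only later rows make up. The controller multiplies each number of a shift by 1000 mm and each number of a turn by 120 degrees. A row lasts 1/12 s, in which the tool goes at most 41.7 mm and 7.16 degrees, less where a joint would pass 70% of its speed; a pose out of reach is approached as far as the arm can. A call with a number of a shift or a turn outside -1 to 1 is refused whole. A call with a gripper value outside its range is refused whole. The fingers move at their own pace and stop on an object; the grip force is fixed at half the most. Time passes only in rows, so rows that repeat a pose let the fingers close. It gives the time, the measured TCP pose, the force, the opening and the grip force at its end, in the units of the state.
- state(): the state, without advancing time (a new reading comes with each control period).
- snapshot(name): name is "scene" or "top"; returns (picture, depth): 480x640x3 uint8, red, green, blue; 480x640 float32, m along the optical axis (not along the pixel's ray), 0 where there is no reading.
- get_calibration(name): a dict with "K" (3x3 intrinsics, pixels), "rvec" (rotation vector, rad) and "tvec" (3), from world to camera coordinates, as OpenCV has them. Camera axes: x right, y down, z forward; pixel columns grow to the right and rows downward; lengths in m; the calibration is good to about 2 mm. A picture is of the moment at which its call begins. get_calibration takes no time and is no camera call.
- job_done(): hands the job in; it is judged then, once.
The state is a dict: "t": time; "joint_positions": joint angles; "qd": joint speeds; "joint_torque": joint torques, N m; "position": TCP position; "eef_rot": TCP orientation; "wrist_force": force on the tool from outside, world axes, zero at the start; "moment": the same for the moment, N m; "width": finger opening in m; "grasp_force": force on a finger pad.
Only numpy, scipy, OpenCV 4.12 (cv2) and the standard library are available. Lean on these libraries where they do the work, as an engineer would, in place of code of your own. Each camera call takes 0.05 s, during which the arm holds its last target. There are 200 camera calls.

TASK

Open the sample port of the coin analyser so that the coin dish inside can be reached: with the fingertips press the round orange-ringed pad at the front of the hatch right down once so that the push-push latch lets go, take the hand away and let the hatch spring up ajar by itself. When you see that it stays ajar, push it all the way back, past upright, until it stays leaning on its stop. Do not press it shut again, do not shift or lift the analyser, and leave the dish and the things lying around where they are.

Things in the scene. Friction and masses are not known exactly. Their poses are not given: they have to be found in the camera images.
- analyser: off-white bench instrument 200 x 250 x 82 mm (x, y, z), 2.2 kg, loose on rubber feet; origin under its centre, x to its back (away from the robot at yaw 0). Flat deck 82 mm high; at y = +40 mm the dark-grey hatch, at y = -20 to -116 mm a display wedge up to 105 mm high. On the wooden table to its left stand fixed pots and bottles up to 0.27 m, a jar 0.32 m: travel above them
- hatch_pad (a point): top centre of the flat round pad, 25 mm across, orange ring, 14 mm behind the hatch's front edge, 96 mm from the hinge line; 88 mm above the desk while shut. Pressed here the hatch sinks 6 mm, to the deck's level, with 3 to 6 N, then meets a stop. The latch lets go once the pad has sunk about 4.5 mm (less: it stays latched and can be pressed again); as the finger leaves, the hatch springs up with about 2 N
- hatch_edge (a point): middle of the hatch's front edge, half-way through its thickness. The hatch is 78 mm wide, 6 mm thick, 110 mm from the hinge line to this edge; ajar, the edge stands 146 mm above the desk. A black latch tongue, 26 mm wide, hangs 25 mm below the hatch's underside at mid-width, 16 to 25 mm behind this edge
- hatch_hinge (a point): middle of the hatch's hinge line, 83 mm above the desk, fixed to the analyser and level, along the analyser's y axis; the hinge lies at the back of the hatch
- hatch (a joint): angle of the hatch, rad: about 0.014 shut and latched (its top 4 to 5 mm proud of the deck), -0.05 pressed right down, about 0.6 ajar (a sprung lever holds it there), 1.57 upright, 1.85 leaning back on its stop. Let go between ajar and 1.5 it falls back to ajar; let go beyond 1.65 it falls back onto its stop. Pushing it takes 1 to 3 N
- follower (a joint): sideways position, m, of the small roller pin inside the latch (hidden below the hatch's front): 0 to 0.001 latched, about -0.003 when the latch has let go, near 0 while the hatch is open; it passes 0.004 only when the opened hatch is pressed shut again
- dish_centre (a point): centre, half-way up, of the round glass dish (68 mm across, 13 mm high) with a coin in it, loose in the chamber under the hatch; its foot is 50 mm above the desk
- chamber (a point): middle of the chamber under the hatch, where the dish's centre stands; fixed to the analyser
- label_slips: banded stack of label slips, 51 x 73 x 16 mm, on the wooden table left of the analyser and farther back; origin at the centre of its underside
- loupe: black eye loupe, 41 mm across, 30 mm high, on the wooden table left of the analyser; origin at the centre of its underside
- tweezers: fine steel tweezers, 14 x 128 x 8 mm, left of the analyser and farther back; origin at the centre of the underside
- caliper: steel vernier caliper, 81 x 217 x 9 mm, left of the analyser; origin at the centre of its underside
- tape_roll: white roll of paper tape, 109 mm across, 48 mm high, left of the analyser; origin at the centre of its underside

How it is judged:
By the outcome, as a careful person would: the job done as asked, in the order asked, and still so for the second after the job is handed in, with the robot touching nothing.
It also fails if it takes over 48 s, if anything falls off the work surface, if the arm or the gripper's body presses on something with over 40 N, if the wrist force passes 120 N, or if a joint passes its speed limit or range.

## Working session

There is one attempt and no reset: what is moved stays moved. The work goes in short steps, Python scripts to look and compute and a tool call to move; the robot and the scene stay as the last step left them, time stands still between calls to the robot, and variables do not carry over. Pictures are saved under pics/ and viewed, at most 10 in all, crops included, and the job is handed in when it is done.

Besides the shell and the picture viewer there is one more tool, called after "Emit:" as name([rows], argument=value, ...), one row to a line, values as JSON. drive_tool: Moves the arm, as the interface text tells. Its arguments: {"type":"object","properties":{"commands":{"type":"array","items":{"type":"array","items":{"type":"array","items":{"type":"number"}}}}},"required":["commands"]}

```bash
mkdir -p pics; cat > h.py <<'E'
from workcell import *
import numpy as np, cv2
def cam(n):
    c=get_calibration(n); R=cv2.Rodrigues(np.array(c["rvec"],float))[0]; return np.array(c["K"]),R,np.array(c["tvec"],float).ravel()
def ray(n,u,v,z):
    K,R,t=cam(n); o=-R.T@t; d=R.T@np.linalg.inv(K)@[u,v,1]; return o+d*(z-o[2])/d[2]
def pts(n,dep):
    K,R,t=cam(n); v,u=np.mgrid[:480,:640]; p=np.stack([(u-K[0,2])/K[0,0]*dep,(v-K[1,2])/K[1,1]*dep,dep],-1); return (p-t)@R
def proj(n,p):
    K,R,t=cam(n); q=K@(R@np.array(p)+t); return q[:2]/q[2]
def save(n,f):
    p,d=snapshot(n); cv2.imwrite(f"pics/{f}.png",p[...,::-1]); np.save(f"pics/{f}.npy",d); return p,d
E
python3 - <<'E'
from h import *
for n in("scene","top"):
    save(n,n+"0"); K,R,t=cam(n); print(n,K[0,0],-R.T@t)
s=state();print(s["t"],s["position"],s["eef_rot"],s["wrist_force"],s["width"])
E
```

```text
scene 447.8710096039771 [0.18937711 0.44068663 0.54209059]
top 486.9009078162281 [ 0.54296951 -0.13723066  0.91831032]
0.1 [ 0.14472444 -0.60744594  0.22155211] [ 9.93175914e-01  1.16622655e-01  1.66886323e-05 -8.71433022e-04] [ 0.16389918  0.66397959 -0.75716854] 0.08685212184716787
```

View pics/scene0.png

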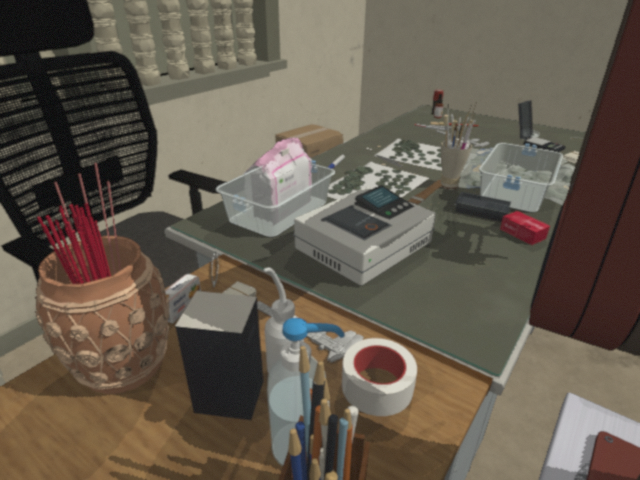

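View pics/top0.png

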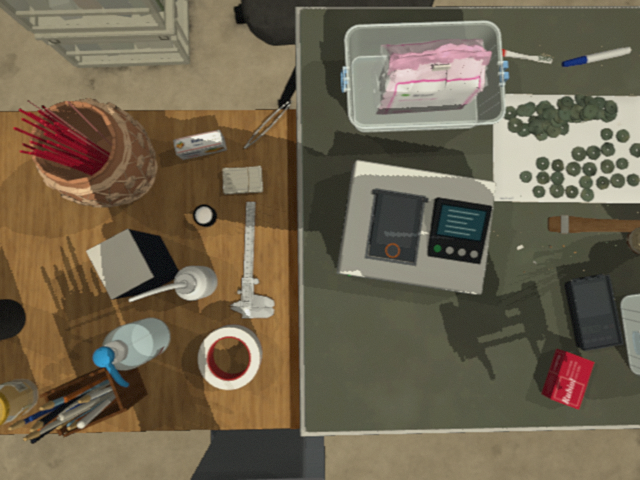

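The top view shows the analyser at about (340–495, 160–295), with the hatch left of the display and the orange ring at (392,251). The arm can approach from the right or front, over clear desk.

```bash
python3 - <<'E'
from h import *
p=cv2.imread("pics/top0.png"); d=np.load("pics/top0.npy"); P=pts("top",d)
hs=cv2.cvtColor(p,cv2.COLOR_BGR2HSV)
m=cv2.inRange(hs,(3,120,90),(18,255,255)); m[:235]=0;m[270:]=0;m[:,:375]=0;m[:,410:]=0
v,u=np.nonzero(m); (c,r)=cv2.minEnclosingCircle(np.c_[u,v].astype(np.float32)); print("ring",c,r,len(u),ray("top",*c,.088))
# deck by height
k=((P[...,2]>.074)&(P[...,2]<.12)&(P[...,0]>.35)&(P[...,0]<.72)&(P[...,1]<0)&(P[...,1]>-.4)).astype(np.uint8)
k[:150]=0;k[310:]=0;k[:,:330]=0;k[:,510:]=0
n,l,s,_=cv2.connectedComponentsWithStats(k); i=1+s[1:,4].argmax(); q=P[l==i]; print(s[i])
rc=cv2.minAreaRect(q[:,:2].astype(np.float32)*1000); print(rc, np.percentile(q[:,2],[10,50,90]))
# hatch dark mask
hm=((hs[...,2]<110)&(l==i)).astype(np.uint8); hm[:,:362]=0; hm[:,427:]=0
n,l2,s2,_=cv2.connectedComponentsWithStats(hm); j=1+s2[1:,4].argmax()
qh=np.array([ray("top",a,b,.087)[:2]*1000 for b,a in zip(*np.nonzero(l2==j))],np.float32); print("hatch",s2[j],cv2.minAreaRect(qh))
# scene ring
sp=cv2.imread("pics/scene0.png"); c0=ray("top",*c,.088); print("pad proj scene",proj("scene",c0))
h2=cv2.cvtColor(sp,cv2.COLOR_BGR2HSV); m=cv2.inRange(h2,(3,100,70),(18,255,255)); a,b=proj("scene",c0).astype(int); mm=np.zeros_like(m); mm[b-12:b+12,a-14:a+14]=m[b-12:b+12,a-14:a+14]
v,u=np.nonzero(mm); 
if len(u): print("seen",u.min(),u.max(),v.min(),v.max(),u.mean(),v.mean())
cv2.imwrite("pics/c0.png",cv2.resize(p[150:305,330:505],None,fx=4,fy=3.8,interpolation=2))
E
```

```text
ring (392.20001220703125, 250.1999969482422) 7.5287065505981445 83 [ 0.56996268 -0.27895757  0.088     ]
[  339   165   126   127 13154]
((613.68212890625, -308.9365539550781), (216.59506225585938, 200.05429077148438), 80.41371154785156) [0.0809468  0.08364635 0.09070315]Traceback (most recent call last):
  File "<stdin>", line 14, in <module>
  File "h.py", line 6, in ray
    K,R,t=cam(n); o=-R.T@t; d=R.T@np.linalg.inv(K)@[u,v,1]; return o+d*(z-o[2])/d[2]
          ~~~^^^
  File "h.py", line 4, in cam
    c=get_calibration(n); R=cv2.Rodrigues(np.array(c["rvec"],float))[0]; return np.array(c["K"]),R,np.array(c["tvec"],float).ravel()
ValueError: time passes only in moves, steps and waits
```

```bash
sed -i 's/^def cam/import functools\n@functools.lru_cache\ndef cam/' h.py; python3 - <<'E'
from h import *
p=cv2.imread("pics/top0.png"); hs=cv2.cvtColor(p,cv2.COLOR_BGR2HSV)
hm=(hs[...,2]<110).astype(np.uint8); hm[:,:362]=0; hm[:,427:]=0;hm[:185]=0;hm[268:]=0
n,l2,s2,_=cv2.connectedComponentsWithStats(hm); j=1+s2[1:,4].argmax()
qh=np.array([ray("top",a,b,.087)[:2]*1000 for b,a in zip(*np.nonzero(l2==j))],np.float32); print("hatch",s2[j],cv2.minAreaRect(qh))
for a,b in((340,272),(488,293),(356,162),(497,180)): print(ray("top",a,b,.082))
sp=cv2.imread("pics/scene0.png"); c0=ray("top",392.2,250.2,.088); a,b=proj("scene",c0); print("pad proj scene",a,b)
h2=cv2.cvtColor(sp,cv2.COLOR_BGR2HSV); m=cv2.inRange(h2,(3,80,60),(18,255,255)); a=int(a);b=int(b); mm=np.zeros_like(m); mm[b-12:b+12,a-14:a+14]=m[b-12:b+12,a-14:a+14]
v,u=np.nonzero(mm); 
if len(u): print("seen",u.min(),u.max(),v.min(),v.max())
cv2.imwrite("pics/c0.png",np.hstack([cv2.resize(p[155:305,335:500],(400,364),interpolation=2),cv2.resize(sp[180:290,290:440],(400,364),interpolation=2)]))
E
```

```text
hatch [ 365  188   62   78 3621] ((610.9479370117188, -283.757568359375), (96.58281707763672, 122.38623809814453), 80.43677520751953)
[ 0.53404945 -0.18925501  0.082     ]
[ 0.49413229 -0.44362919  0.082     ]
[ 0.72460588 -0.22049413  0.082     ]
[ 0.6902233  -0.46671955  0.082     ]
pad proj scene 372.11708515696085 227.163011459232
seen 365 377 225 229
```

View pics/c0.png

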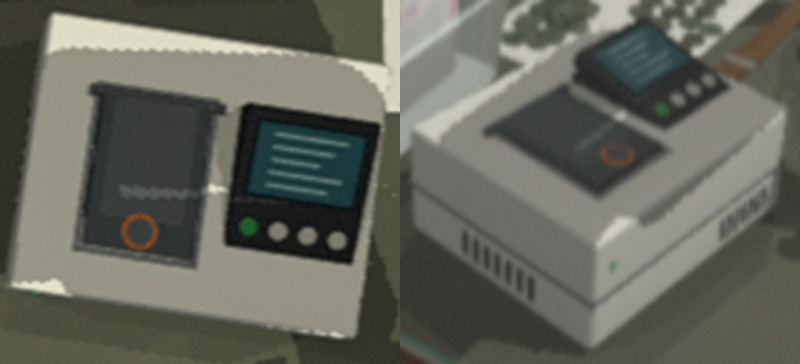

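The pad is at about (0.570, −0.279), confirmed in both views, with analyser yaw about −9°. I'll shut the fingers, turn to line up with it, and move above the pad.

Emit:
drive_tool([
  [[0,0,-0.187,0.425,0.329,0,0],[0,0,-0.187,0.425,0.329,0,0],[0,0,-0.187,0.425,0.329,0,0],[0,0,-0.187,0.425,0.329,0,0],[0,0,-0.187,0.425,0.329,0,0],[0,0,-0.187,0.425,0.329,0,0],[0,0,-0.187,0.425,0.329,0,0],[0,0,-0.187,0.425,0.329,0,0],[0,0,-0.187,0.425,0.329,0,0],[0,0,-0.187,0.425,0.329,0,0],[0,0,-0.187,0.425,0.329,0,0],[0,0,-0.187,0.425,0.329,0,0]],
])

```text
t: 1.1
position: [0.5392, -0.3018, 0.2221]
eef_rot: [0.997, -0.079, -0.0, -0.0]
wrist_force: [0.4, -1.0, 0.2]
width: 0.0147
grasp_force: 0.0
```

Emit:
drive_tool([
  [[0,0,0,0.03,0.023,0,0],[0,0,0,0.03,0.023,-0.04,0],[0,0,0,0.03,0.023,-0.08,0],[0,0,0,0.03,0.023,-0.113,0],[0,0,0,0.03,0.023,-0.113,0],[0,0,0,0.03,0.023,-0.113,0]],
])

```text
t: 1.6
position: [0.5662, -0.2793, 0.107]
eef_rot: [0.997, -0.079, -0.003, -0.002]
wrist_force: [-0.1, -1.2, 0.3]
width: 0.0006
grasp_force: 0.0
```

```bash
python3 - <<'E'
from h import *
s=state();print(s["t"],s["position"],s["eef_rot"],s["wrist_force"],s["width"])
p,d=save("scene","scene1"); q,_=save("top","top1")
print(proj("scene",s["position"]),proj("top",s["position"]))
cv2.imwrite("pics/c1.png",np.hstack([cv2.resize(q[155:305,335:500,::-1],(400,364),interpolation=2),cv2.resize(p[140:290,290:455,::-1],(400,364),interpolation=2)]))
E
```

```text
1.6 [ 0.56618223 -0.27929111  0.10703257] [ 0.99688566 -0.0788002  -0.00268965 -0.00150781] [-0.1158344  -1.18512865  0.31860344] 0.0005823268907697918
[374.48247254 219.51829878] [394.38080859 252.05998829]
```

View pics/c1.png

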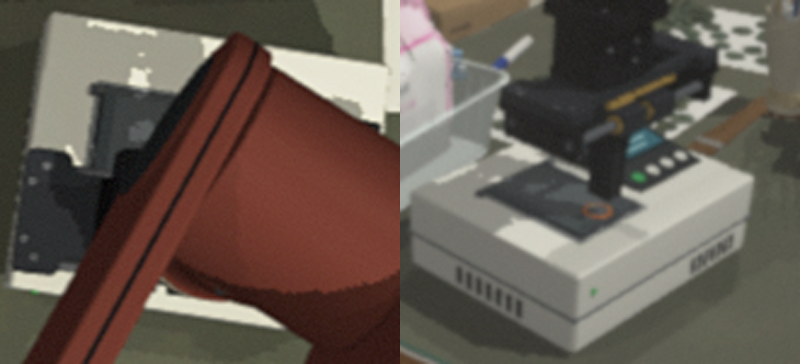

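The fingertip hangs just above the orange ring (scene pixel about (371,227)). Next I'll press down.

Emit:
drive_tool([
  [[0,0,0,0.002,0,-0.01,0],[0,0,0,0.002,0,-0.016,0],[0,0,0,0.002,0,-0.02,0],[0,0,0,0.002,0,-0.022,0],[0,0,0,0.002,0,-0.022,0]],
])

```text
t: 2.12
position: [0.57, -0.2807, 0.0875]
eef_rot: [0.997, -0.079, 0.0, 0.0]
wrist_force: [-0.6, 0.2, 2.8]
width: 0.0003
grasp_force: 0.9
```

Emit:
drive_tool([
  [[0,0,0,0,0,-0.002,0],[0,0,0,0,0,-0.004,0],[0,0,0,0,0,-0.006,0],[0,0,0,0,0,-0.007,0],[0,0,0,0,0,-0.007,0]],
])

```text
t: 2.53
position: [0.5703, -0.2809, 0.0821]
eef_rot: [0.997, -0.079, 0.0, 0.0]
wrist_force: [-2.8, 1.6, 9.8]
width: 0.0007
grasp_force: 5.0
```

Sunk to deck level against the stop. I'll take the hand up and away towards the robot.

Emit:
drive_tool([
  [[0,0,0,0,0,0.02,0],[0,0,0,0,0,0.06,0],[0,0,0,-0.01,0,0.1,0],[0,0,0,-0.05,0,0.1,0.2],[0,0,0,-0.09,0.01,0.1,0.42],[0,0,0,-0.13,0.02,0.1,0.42],[0,0,0,-0.13,0.02,0.1,0.42],[0,0,0,-0.13,0.02,0.1,0.42],[0,0,0,-0.13,0.02,0.1,0.42]],
])

```text
t: 3.28
position: [0.4406, -0.261, 0.1811]
eef_rot: [0.997, -0.079, 0.001, 0.0]
wrist_force: [0.4, 0.2, -0.5]
width: 0.0317
grasp_force: 0.0
```

```bash
python3 - <<'E'
from h import *
s=state();print(s["t"],s["position"],s["wrist_force"],s["width"])
p,d=save("scene","scene2"); q,e=save("top","top2")
# hatch plane points: depth in scene, dark, above the deck, near the hatch
P=pts("scene",d); o=np.array([.665,-.294]); ax=np.array([.987,-.158]); ay=np.array([.158,.987])
for nm,I,Q in(("scene",p,P),("top",q,pts("top",e))):
    X=(Q[...,:2]-o)@ax; Y=(Q[...,:2]-o)@ay
    k=(X<0)&(X>-.12)&(abs(Y)<.036)&(Q[...,2]>.07)&(Q[...,2]<.17)&(I.max(-1)<110)
    if k.sum()>30: print(nm,k.sum(),"fit z=a+bX",np.polyfit(X[k],Q[...,2][k],1),"zmax",np.percentile(Q[...,2][k],99),"Y",np.percentile(Y[k],[1,99]))
cv2.imwrite("pics/c2.png",np.hstack([cv2.resize(q[155:305,335:500,::-1],(400,364),interpolation=2),cv2.resize(p[140:290,290:455,::-1],(400,364),interpolation=2)]))
E
```

```text
3.2833 [ 0.44058426 -0.26100997  0.18110287] [ 0.42222058  0.19186613 -0.47339423] 0.03172186187943642
scene 360 fit z=a+bX [-0.20026022  0.10177412] zmax 0.146774325134717 Y [-0.0347322   0.03582838]
top 2255 fit z=a+bX [-0.52203988  0.09282947] zmax 0.14769374142644728 Y [-0.03537278  0.03534986]
```

View pics/c2.png

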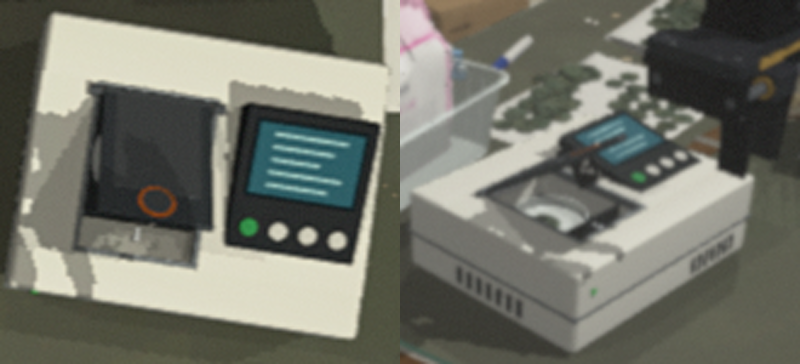

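The hatch stands ajar (edge about 147 mm up), with the tongue visible below it and the dish inside. I'll check that it stays and get the edge's centre.

```bash
python3 - <<'E'
from h import *
q,e=save("top","top3"); Q=pts("top",e)
o=np.array([.665,-.294]); ax=np.array([.987,-.158]); ay=np.array([.158,.987])
X=(Q[...,:2]-o)@ax; Y=(Q[...,:2]-o)@ay; Z=Q[...,2]
k=(X<.01)&(X>-.13)&(abs(Y)<.055)&(Z>.10)&(Z<.17)
k&=~((Y<-.042)&(Z<.112))
print(k.sum(),"zmax",np.percentile(Z[k],99.5))
c=k&(Z>.125); print("Y",np.percentile(Y[c],[1,99]),"X",np.percentile(X[c],[1,99]))
g=k&(abs(Y)<.03); A=np.c_[X[g],Y[g],np.ones(g.sum())]; print("z=aX+bY+c",np.linalg.lstsq(A,Z[g],rcond=None)[0])
r,_=cv2.Rodrigues(np.zeros(3)); print(cv2.minAreaRect(np.c_[X[c],Y[c]].astype(np.float32)*1000))
print(((np.array(state()["position"])[:2]-o)@ax,(np.array(state()["position"])[:2]-o)@ay),state()["width"],state()["position"])
E
```

```text
1964 zmax 0.1492553538911601
Y [-0.03730528  0.03881685] X [-0.09162289 -0.05376535]
z=aX+bY+c [-0.66349195  0.00800584  0.088636  ]
((-71.78021240234375, 0.7973899841308594), (77.3990478515625, 40.47047424316406), 89.74996948242188)
(np.float64(-0.22584394336255845), np.float64(-0.003039415904774071)) 0.0351716936804299 [ 0.44141795 -0.2612882   0.18108633]
```

It stays ajar (slope about 0.59 rad, edge centred within 1 mm). I'll put the parted fingers in front of the edge so they straddle the tongue.

Emit:
drive_tool([
  [[0,0,0,0.03,-0.004,-0.02,0.42],[0,0,0,0.06,-0.007,-0.045,0.42],[0,0,0,0.08,-0.01,-0.056,0.42],[0,0,0,0.09,-0.01,-0.056,0.42],[0,0,0,0.09,-0.01,-0.056,0.42],[0,0,0,0.09,-0.01,-0.056,0.42]],
])

```text
t: 3.93
position: [0.5306, -0.2707, 0.1248]
eef_rot: [0.997, -0.078, -0.0, 0.0]
wrist_force: [-0.4, 0.3, 0.2]
width: 0.0364
grasp_force: 0.0
```

Emit:
drive_tool([
  [[0,0,0,0.015,-0.002,0,0.42],[0,0,0,0.028,-0.004,0,0.42],[0,0,0,0.036,-0.006,0,0.42],[0,0,0,0.042,-0.007,0.008,0.42],[0,0,0,0.049,-0.008,0.017,0.42],[0,0,0,0.057,-0.009,0.024,0.42],[0,0,0,0.066,-0.011,0.031,0.42],[0,0,0,0.076,-0.012,0.036,0.42],[0,0,0,0.086,-0.014,0.041,0.42]],
])

```text
t: 4.68
position: [0.616, -0.2851, 0.1674]
eef_rot: [0.997, -0.079, 0.0, 0.0]
wrist_force: [0.3, 0.5, 0.1]
width: 0.0368
grasp_force: 0.2
```

```bash
python3 - <<'E'
from h import *
p,d=save("scene","scene4"); s=state(); print(s["position"],s["wrist_force"])
cv2.imwrite("pics/c4.png",cv2.resize(p[120:290,290:460,::-1],(600,600),interpolation=2))
E
```

```text
[ 0.61804814 -0.28563238  0.16870838] [-1.64541837  0.24085122  0.6292762 ]
```

View pics/c4.png

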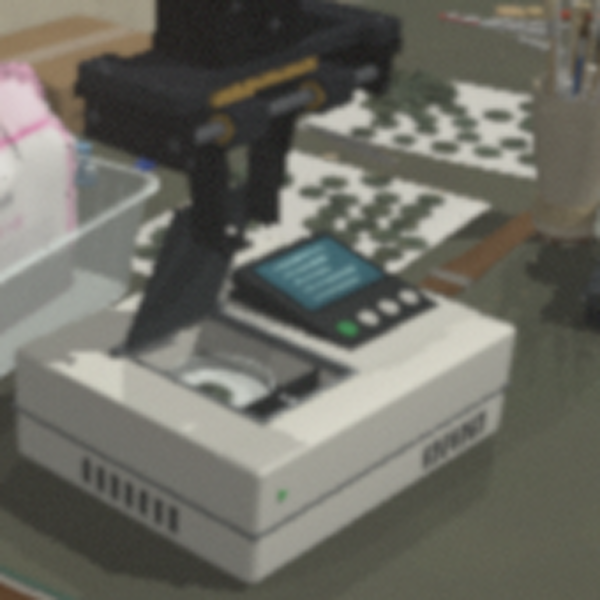

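The hatch is raised to about 1.2 rad and resting on the fingers, so I'll carry on past upright.

Emit:
drive_tool([
  [[0,0,0,0.01,-0.0015,0.001,0.42],[0,0,0,0.02,-0.003,0.001,0.42],[0,0,0,0.028,-0.0045,0.001,0.42],[0,0,0,0.036,-0.0055,0.001,0.42],[0,0,0,0.042,-0.0065,0.001,0.42],[0,0,0,0.047,-0.0075,0.001,0.42],[0,0,0,0.051,-0.008,0.001,0.42],[0,0,0,0.053,-0.0085,0.001,0.42],[0,0,0,0.053,-0.0085,0.001,0.42]],
])

```text
t: 5.48
position: [0.6693, -0.2931, 0.1663]
eef_rot: [0.997, -0.079, -0.0, -0.0]
wrist_force: [-0.4, 0.3, 0.7]
width: 0.0365
grasp_force: 0.0
```

Emit:
drive_tool([
  [[0,0,0,-0.01,0.0015,0,0.42],[0,0,0,-0.03,0.005,0,0.42],[0,0,0,-0.06,0.01,0,0.42],[0,0,0,-0.1,0.016,0.02,0.42],[0,0,0,-0.14,0.022,0.05,0.42],[0,0,0,-0.18,0.028,0.06,0.42],[0,0,0,-0.22,0.034,0.06,0.42],[0,0,0,-0.22,0.034,0.06,0.42],[0,0,0,-0.22,0.034,0.06,0.42],[0,0,0,-0.22,0.034,0.06,0.42],[0,0,0,-0.22,0.034,0.06,0.42],[0,0,0,-0.22,0.034,0.06,0.42]],
])

```text
t: 6.48
position: [0.4501, -0.2593, 0.2263]
eef_rot: [0.997, -0.079, 0.0, -0.0]
wrist_force: [0.2, -0.7, 0.0]
width: 0.0364
grasp_force: 0.0
```

```bash
python3 - <<'E'
from h import *
p,d=save("scene","scene5"); q,_=save("top","top5")
cv2.imwrite("pics/c5.png",np.hstack([cv2.resize(q[130:305,325:500,::-1],(400,400),interpolation=2),cv2.resize(p[120:290,290:460,::-1],(400,400),interpolation=2)]))
E
```

```text
(no output)
```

View pics/c5.png

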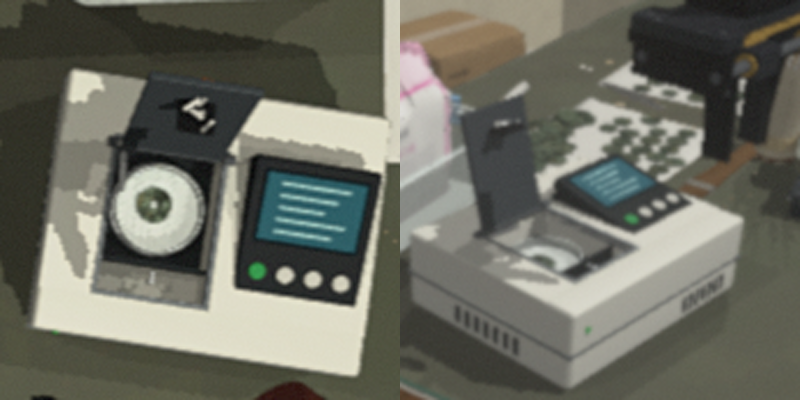

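The hatch leans back on its stop, the dish sits in the open chamber, the analyser hasn't moved and the hand is clear.

```bash
python3 -c "
from workcell import *
print(job_done())"
```

```text
the job is handed in; nothing more can be done
None
```

The hatch was released with one press, sprang up ajar by itself, and now leans back on its stop with the coin dish exposed; the arm is clear and the job was handed in at about 6.6 s.

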